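Seat a doming punch in its hollow, then hold it just above

ROBOT

A 6-joint arm with a two-finger parallel gripper is mounted at the origin on the work surface. World frame = base frame: x ahead of the robot, y to its left, z up, the work surface at z = 0. Lengths are in m, angles in rad, forces in N, time in s.
With the tool pointing down it reaches from about 0.375 to 0.9 m from the base axis. Payload 3.1 kg.
Tool frame: the origin (TCP) lies at the very end of the fingers, on their centre line; the grasp point (between the pads) lies 19 mm behind it; z points along the fingers, x is the direction in which the jaws open and shut, and the axes are right-handed (so a half turn about z gives the same grasp; the last joint's range is limited). The gripper opens to 87 mm and grips with 3 to 60 N. Pads are 19 mm wide; open, the fingers measure 117 mm over their backs; the gripper's body (75 mm by 190 mm) begins 51 mm behind the grasp point.
Start: joints at [-1.516, 0.527, 1.433, -0, 1.181, -0.178], TCP at [0.145, -0.608, 0.223] pointing down, gripper open.
Joint ranges: [-3.08, 3.08], [-0.75, 2.2], [0.22, 2.44], [-1.43, 4.57], [0, 2.65], [-2.85, 2.85]. Speed limits (rad/s): [2.79, 2.79, 3.14, 3.14, 3.14, 3.14].

INTERFACE

Orientations are given as a unit quaternion [x, y, z, w].
In Python, from rig import robot gives the robot as it stands. The module is installed in compiled form; this text tells all that it offers.
- The arm moves only by the shell command python3 -m creep 'ROWS' [OPENING] [FORCE]. ROWS is a JSON object of lists of equal length, an entry for each row: "dp": the shift along the tool's x, y, z in cm, a list of three; "turn": the turn, a rotation vector about the tool's x, y, z in degrees, a list of three. In form: {"dp": [[x, y, z], ...], "turn": [[wx, wy, wz], ...]}. A call has 1 to 20 rows; each row shifts and turns the commanded pose from where the row before left it, along the tool's axes as they then stand; what a row does not reach is not made up. A row lasts 1/10 s, in which the tool goes at most 50 mm and 8.59 degrees, less where a joint would pass 70% of its speed; a pose out of reach is approached as far as the arm can. A call is refused whole if a number of a shift passes 5 or a number of a turn 8.59, either way. A call with a gripper value outside its range is refused whole. OPENING is the gripper command: -1 is fully open, 1 is shut, values between are in proportion, set as the call begins (- or left out, the last holds). The fingers move at their own pace and stop on an object; FORCE is the grip in N (left out, the last holds). Time passes only in rows, so rows that do not move let the fingers close. It gives the time, the measured TCP pose, the force and the opening at its end, in the units of the state.
- robot.get_obs(): the state, without advancing time (a new reading comes with each control period).
- robot.camera(name): name is "side" or "top"; returns the picture (480x640x3 uint8, red, green, blue); there is no depth.
- robot.calibration(name): a dict with "fx", "fy", "cx", "cy" (pixels), "rvec" (rotation vector, rad) and "tvec" (3), from world to camera coordinates, as OpenCV has them. Camera axes: x right, y down, z forward; pixel columns grow to the right and rows downward; lengths in m; the calibration is good to about 2 mm. A picture is of the moment at which its call begins. calibration takes no time and is no camera call.
- robot.hand_in(): hands the job in, once; it reports no verdict.
Trained networks look in the newest picture that a camera, given by its name, has taken for a name from the list of things; names that differ only in an ending like _2 or _b are one class to them, and where a whole thing is asked for, a point or a joint stands for the part that bears it (a point fixed in the world has none). Each returns a list of dicts, best first, with "confidence" (0 to 1); they miss things now and then, are a little off and sometimes report something else, mostly with a low value. They report only what shows in the picture. A call takes as long as a camera call. They do not tell look-alikes from the thing itself.
- robot.masks_of(name, camera): "pixels" (480x640 bool, what is visible of it).
- robot.tip_of(name, camera): "point" ([x, y, z] in m, in the coordinates of the camera as it stood for that picture, good to about 4 mm: a listed point, or the origin of a listed thing).
The state is a dict: "time": time; "q": joint angles; "joint_velocities": joint speeds; "joint_torque": joint torques, N m; "position": TCP position; "tool_rot": TCP orientation; "ft_force": force on the tool from outside, world axes, zero at the start; "moment": the same for the moment, N m; "grip_width": finger opening in m.
Only numpy, scipy, OpenCV 4.12 (cv2) and the standard library are available. Lean on these libraries where they do the work, as an engineer would, in place of code of your own. Each camera call takes 0.05 s, during which the arm holds its last target.

TASK

Take the 20 mm doming punch (the middle-sized of the three) out of the wooden stand, bring it across the cluttered bench to the steel doming block and lower it gently, upright, into the 25 mm hollow (the second largest of the four) until you feel the nose seat. Then raise it until its nose is about half a centimetre clear of the block's top face and finish there, still holding the punch upright, still and centred over that hollow, touching nothing, so that I can slip a metal disc under it. Do not knock over or shift anything else on the bench, and leave the other two punches in the stand.

Things in the scene. Friction and masses are not known exactly. Their poses are not given: they have to be found in the camera images.
- punch_20_center (a point): centre (half-way up) of the 20 mm doming punch: a plain steel rod, 20 mm diameter, 110 mm long, about 0.26 kg, the lower end a half-ball nose with a 5 mm wide flat at its tip, the upper end flat. Starts upright in the stand, nose down, top 118 mm above the bench, its upper 72 mm standing free. z axis along the punch, nose to top.
- punch_20_nose (a point): tip of the nose of the 20 mm punch, 55 mm below its centre along the punch's axis.
- punch_14_center (a point): centre of the thinnest punch, 14 mm in diameter and 110 mm long, otherwise alike; stays in the middle hole of the stand.
- punch_26_center (a point): centre of the thickest punch, 26 mm in diameter and 110 mm long, otherwise alike; stays in the stand in the hole at the end opposite to the 20 mm punch.
- stand: fixed wooden punch stand, 60 mm (its x) by 166 mm (its y), 46 mm high, origin under its centre. Three holes in a row along y, 38 mm deep and 1.5 mm wider than their punches: 26 mm punch at y = -50 mm, 14 mm at y = 0, 20 mm at y = +50 mm. Any yaw, left or right on the bench. Fingers that close along its x keep clear of the neighbouring punches.
- block: fixed dark steel doming block, 84 by 84 by 45 mm, on a 110 mm square rubber pad 6 mm thick: top face 51 mm above the bench; origin under the pad's centre. Four round polished hollows centred 21 mm off the middle both ways: 33 mm across, 13 deep at (+x,+y); 25, 10 deep at (-x,+y); 17, 7 deep at (-x,-y); 11, 4.5 deep at (+x,-y). Any yaw, on the side away from the stand.
- hollow_25 (a point): centre of the mouth of the 25 mm hollow, level with the block's top face, z up. The hollow is a part of a sphere of 13 mm radius and 10 mm deep, so a seated 20 mm punch has its tip 10 mm below the top face.
- rack: fixed wooden pliers rack between stand and block, 260 mm long (its x), 95 mm deep (its y), end boards 104 mm high, with four pliers astride its bar, whose jaws stick up to 150 mm above the bench; origin at the centre of its underside.
- canister: black round canister, 36 mm in diameter and 100 mm high, standing near the robot; origin under its centre.
- jar: glass jar with a metal lid, 62 mm in diameter and 95 mm high, beyond the rack; origin under its centre.
- cup: white paper cup, 78 mm across the rim and 95 mm high, beyond the rack; origin under its centre.
- mug: black mug, 80 mm in diameter and 85 mm high, handle at its +y, far right; origin under its centre.
- mallet: mallet lying on the bench near the robot on the right, 280 mm long (its x), 40 mm high, head at +x; origin on the bench under the handle.
- pliers: pair of pliers lying on the bench near the robot on the left, about 130 mm long (its x), 15 mm high; origin on the bench near the pivot.
There are look-alikes about, which are no part of the job. Leave any pink or purple look-alike of the part that bears punch_20_center alone.

How it is judged:
On the way, in this order (a step that is already met when the one before it is completed fails the run):
1. the 20 mm punch has been drawn out of the stand: held by the fingers, its nose above the stand's top (height (world z) of punch_20_nose above 0.055 m and contact force between punch_20 and the fingers above 1 N), for 0.1 s.
2. its nose is pressed into the 25 mm hollow: contact felt (over 1 N), tip at least 5 mm below the block's top face and within 5 mm of the hollow's centre, punch upright within 0.15 rad (contact force between punch_20 and block above 1 N and z of punch_20_nose in the frame of hollow_25 below -0.005 m and horizontal distance between punch_20_nose and hollow_25 below 0.005 m and angle between punch_20_center's own z axis and vertical below 0.15 rad), for 0.1 s.
At the end, for the whole second after the job is handed in: The 20 mm punch is held by the fingers alone, at rest, upright within 0.1 rad, nose tip 2 to 12 mm above the block's top face and within 5 mm of the 25 mm hollow's centre line; nothing touches the block; other punches within 20 mm and bystanders within 25 mm of their starts (z of punch_20_nose in the frame of hollow_25 between 0.002 and 0.012 m and horizontal distance between punch_20_nose and hollow_25 below 0.005 m and angle between punch_20_center's own z axis and vertical below 0.1 rad and contact force between punch_20 and the fingers above 1 N and contact force between each of punch_20, the arm, the fingers and block below 0.05 N and linear speed of punch_20 below 0.02 m/s and distance of each of punch_14_center, punch_26_center from where it was at the start of the episode below 0.02 m and distance of each of canister, jar, cup, mug, mallet, pliers from where it was at the start of the episode below 0.025 m); the arm keeps its last pose, push and grip.
It fails at once if the punch is driven into the block with more than 40 N (contact force between punch_20 and block above 40 N).
It fails at once if the punch or the arm knocks the pliers rack (over 5 N) (contact force between any of punch_20, the arm, the fingers and rack above 5 N).
It fails at once if another punch is shifted by more than 20 mm (distance of any of punch_14_center, punch_26_center from where it was at the start of the episode above 0.02 m).
It fails at once if a bystander is shifted by more than 25 mm or tipped over (distance of any of canister, jar, cup, mug, mallet, pliers from where it was at the start of the episode above 0.025 m or angle between any of canister, jar, cup, mug's own z axis and vertical above 0.5 rad).
It also fails if it takes over 48 s, if anything falls off the work surface, if the arm or the gripper's body presses on something with over 40 N, if the wrist force passes 120 N, or if a joint passes its speed limit or range.

## Working session

There is one attempt and no reset: what is moved stays moved. The work goes in short steps, Python scripts to look and compute and a shell command to move; the robot and the scene stay as the last step left them, time stands still between calls to the robot, and variables do not carry over. Pictures are saved under pics/ and viewed, and the job is handed in when it is done.

```bash
mkdir -p pics; ls
cat > h.py <<'E'
from rig import robot
import numpy as np, cv2
from scipy.spatial.transform import Rotation as R
def snap(c,fn):
    im=robot.camera(c); cv2.imwrite('pics/'+fn,im[:,:,::-1]); return im
def cal(c):
    k=robot.calibration(c); K=np.array([[k['fx'],0,k['cx']],[0,k['fy'],k['cy']],[0,0,1.]])
    return K,R.from_rotvec(np.ravel(k['rvec'])).as_matrix(),np.ravel(k['tvec'])
def toworld(c,p):
    K,M,t=cal(c); return M.T@(np.array(p)-t)
def proj(c,P):
    K,M,t=cal(c); q=(K@(np.atleast_2d(P)@M.T+t).T).T; return q[:,:2]/q[:,2:]
def atz(c,uv,z):
    K,M,t=cal(c); d=M.T@np.linalg.inv(K)@np.array([uv[0],uv[1],1.]); o=-M.T@t
    return o+d*(z-o[2])/d[2]
E
python3 - <<'E'
from h import *
np.set_printoptions(precision=4,suppress=True)
for c in ['top','side']:
    snap(c,c+'0.png'); K,M,t=cal(c); print(c,K[0,0],'cam at',-M.T@t)
    for n in ['punch_20_center','punch_14_center','punch_26_center','stand','block','hollow_25','rack','canister','jar','cup','mug','mallet','pliers']:
        print(n,[(round(d['confidence'],2),toworld(c,d['point']).round(3).tolist(),proj(c,toworld(c,d['point'])).round(0).tolist()) for d in robot.tip_of(n,c)])
o=robot.get_obs(); print(o['time'],o['position'],o['tool_rot'],o['grip_width'])
E
```

```text
pics
top 457.09649128112187 cam at [ 0.4443 -0.0623  1.216 ]
punch_20_center [(0.67, [0.499, -0.203, 0.059], [[365.0, 254.0]]), (0.6, [0.415, -0.258, 0.059], [[386.0, 288.0]]), (0.47, [0.446, -0.203, 0.054], [[364.0, 275.0]]), (0.45, [0.497, -0.283, 0.064], [[396.0, 255.0]])]
punch_14_center [(0.46, [0.55, -0.288, 0.063], [[398.0, 235.0]])]
punch_26_center [(0.44, [0.597, -0.295, 0.061], [[400.0, 216.0]])]
stand [(0.76, [0.545, -0.29, 0.003], [[394.0, 238.0]])]
block [(0.81, [0.54, 0.267, 0.0], [[185.0, 240.0]])]
hollow_25 [(0.86, [0.535, 0.297, 0.052], [[168.0, 240.0]]), (0.53, [0.595, -0.297, 0.065], [[401.0, 217.0]])]
rack [(0.9, [0.564, -0.022, 0.001], [[294.0, 231.0]])]
canister [(0.55, [0.595, -0.293, 0.062], [[400.0, 217.0]]), (0.45, [0.368, -0.004, -0.002], [[287.0, 305.0]]), (0.34, [0.497, -0.283, 0.062], [[396.0, 255.0]])]
jar [(0.74, [0.598, -0.294, 0.062], [[400.0, 216.0]]), (0.63, [0.768, 0.217, 0.002], [[206.0, 155.0]]), (0.22, [0.601, -0.447, 0.001], [[452.0, 218.0]])]
cup [(0.64, [0.743, -0.269, -0.001], [[386.0, 166.0]])]
mug [(0.61, [0.604, -0.447, -0.002], [[452.0,
[... 630 characters left out ...]
]])]
block [(0.67, [0.54, 0.267, -0.002], [[263.0, 189.0]])]
hollow_25 [(0.78, [0.534, 0.3, 0.048], [[255.0, 168.0]])]
rack [(0.83, [0.566, -0.02, -0.005], [[322.0, 241.0]])]
canister [(0.74, [0.545, -0.285, -0.001], [[378.0, 313.0]]), (0.65, [0.368, 0.002, 0.002], [[232.0, 258.0]])]
jar [(0.72, [0.767, 0.223, -0.003], [[347.0, 177.0]]), (0.6, [0.744, -0.266, -0.002], [[458.0, 276.0]])]
cup [(0.79, [0.745, -0.262, -0.001], [[457.0, 275.0]])]
mug [(0.89, [0.603, -0.446, -0.005], [[461.0, 363.0]])]
mallet [(0.56, [0.284, -0.252, 0.002], [[233.0, 350.0]])]
pliers [(0.73, [0.279, 0.25, -0.003], [[164.0, 217.0]])]
1.4 [ 0.1448 -0.608   0.2226] [ 0.7847 -0.6198  0.      0.    ] 0.08699299447402396
```

View pics/top0.png

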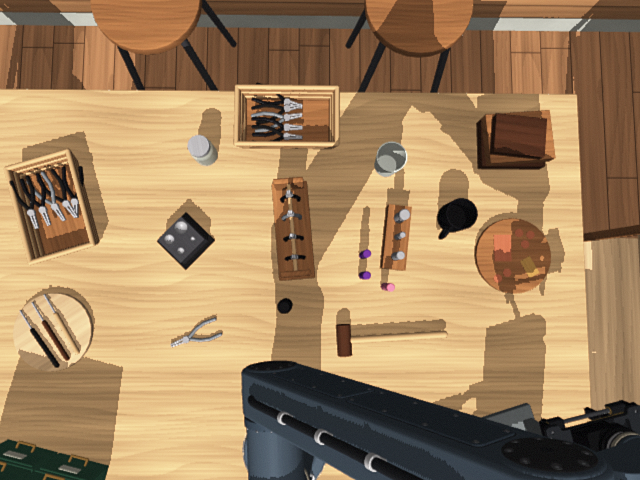

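View pics/side0.png

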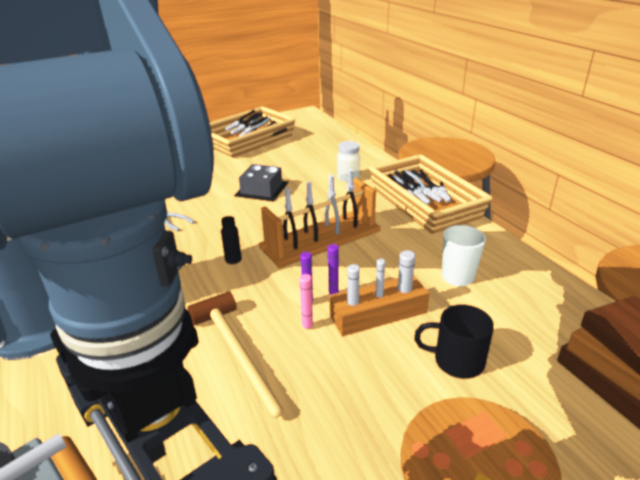

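Run:
```python
import cv2
t=cv2.imread('pics/top0.png');s=cv2.imread('pics/side0.png')
a=cv2.resize(t[190:310,340:440],(500,600),interpolation=2);cv2.imwrite('pics/cropA.png',a)
cv2.imwrite('pics/cropB.png',cv2.resize(t[195:285,140:230],(600,600),interpolation=2))
cv2.imwrite('pics/cropC.png',cv2.resize(s[225:345,280:440],(800,600),interpolation=2))
cv2.imwrite('pics/cropD.png',cv2.resize(s[140:220,210:316],(795,600),interpolation=2))
```

```text
(no output)
```

View pics/cropA.png

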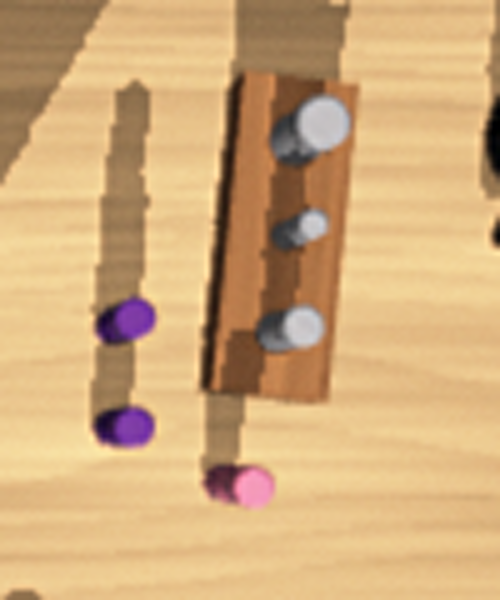

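View pics/cropB.png

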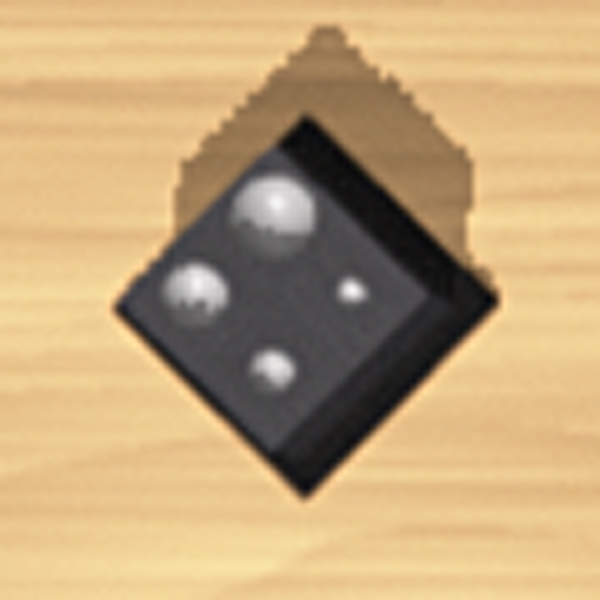

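View pics/cropC.png

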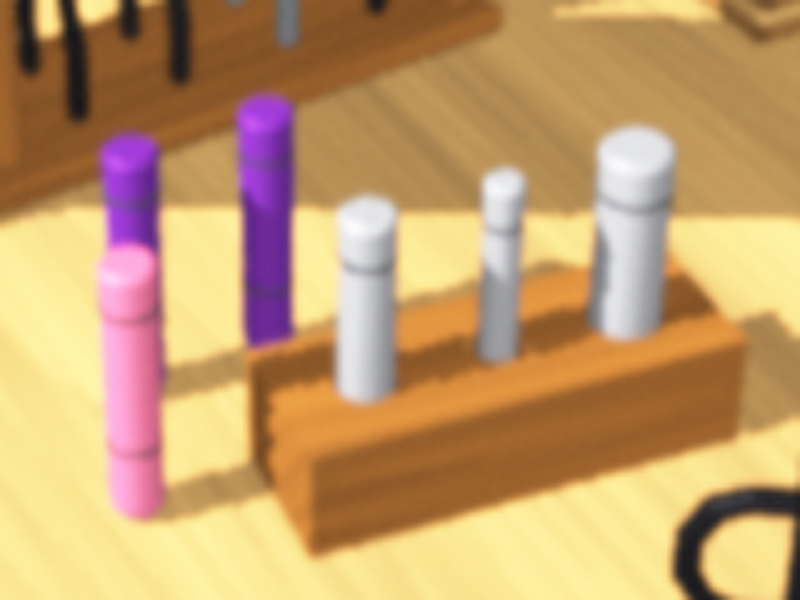

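View pics/cropD.png

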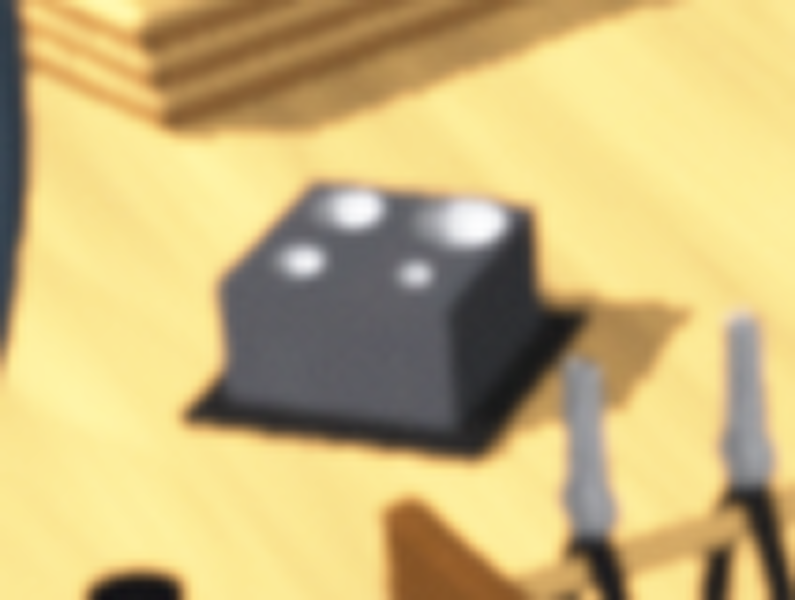

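The three steel rods in the stand are at top px (404,214) = 26 mm, (402,235) = 14 mm and (400,255) = 20 mm. The purple rods (365,254), (365,275) and the pink one (390,287) are look-alikes standing on the bench. The 20 mm punch is the medium-width steel rod at the stand's near end, and both crops confirm it. The 25 mm hollow is the second-largest, at the block's left corner, top px (169,239).

Run:
```python
from h import *
np.set_printoptions(precision=4,suppress=True)
def tri(a,b):
    P=[]
    for c in ['top','side']:
        K,M,t=cal(c);P.append(K@np.c_[M,t])
    X=cv2.triangulatePoints(P[0],P[1],np.array(a,float).reshape(2,1),np.array(b,float).reshape(2,1)).ravel();return X[:3]/X[3]
print('top z.118',atz('top',(400.6,255.4),.118),'side',atz('side',(353.4,267.9),.118),'tri',tri((400.6,255.4),(353.4,267.9)))
t=cv2.imread('pics/top0.png');
g=cv2.cvtColor(t,cv2.COLOR_BGR2GRAY)
# bright/differing blobs on block's top face
roi=g[195:285,140:230]
up=cv2.resize(roi,None,fx=8,fy=8,interpolation=cv2.INTER_CUBIC)
m=(up>95).astype('uint8')
n,l,s,ce=cv2.connectedComponentsWithStats(m)
for i in range(1,n):
    if 300<s[i,4]<40000: print(s[i],ce[i]/8+[140,195])
# block fit : top corners from crop B
c=np.array([(283,147),(117,307),(273,452),(432,297)])*0.15+[140,195]
W=np.array([atz('top',p,.051) for p in c]);print(W, 'centre',W.mean(0), [np.linalg.norm(W[i]-W[i-1]) for i in range(4)])
for cam,hp in [('top',(197,293)),]:
    print('hollow',atz(cam,np.array(hp)*.15+[140,195],.051))
print('hollow side',atz('side',(210+352/7.5,140+209/7.5),.051))
for nme in ['stand','block']:
    pass
d26=atz('top',(340+323/5,190+124/5),.118); d20=atz('top',(400.6,255.4),.118); v=d20-d26; print(d26,np.linalg.norm(v),np.degrees(np.arctan2(v[1],v[0])))
```

```text
top z.118 [ 0.4943 -0.283   0.118 ] side [ 0.4937 -0.2835  0.118 ] tri [ 0.4941 -0.283   0.1176]
[ 277  206  104   99 7326] [181.3957 226.5768]
[ 194  313   82   76 4487] [169.4712 238.6362]
[ 403  331   40   35 1090] [192.7502 238.6054]
[ 299  417   57   52 2173] [181.0348 250.2422]
[[0.5935 0.2614 0.051 ]
 [0.5317 0.3228 0.051 ]
 [0.4767 0.2621 0.051 ]
 [0.536  0.2032 0.051 ]] centre [0.5345 0.2624 0.051 ] [np.float64(0.08175777244883688), np.float64(0.08703102423236099), np.float64(0.08191511309880149), np.float64(0.08357112509348281)]
hollow [0.5372 0.2926 0.051 ]
hollow side [0.5368 0.2891 0.051 ]
[ 0.593 -0.294  0.118] 0.09928683230325591 173.65096867988888
```

```bash
python3 -m creep '{"dp":[[0,0,0],[0,0,0],[0,0,0],[-2.5,-2.2,0],[-3,-2.6,0],[-3,-2.6,0],[-3,-2.6,0],[-3,-2.6,0],[-3,-2.6,0],[-3,-2.6,0],[-3,-2.6,0],[-3,-2.6,0],[-3,-2.6,0],[-3,-2.6,0],[-3,-2.6,0],[0,0,0],[0,0,0]],"turn":[[0,0,6.6],[0,0,6.6],[0,0,6.55],[0,0,0],[0,0,0],[0,0,0],[0,0,0],[0,0,0],[0,0,0],[0,0,0],[0,0,0],[0,0,0],[0,0,0],[0,0,0],[0,0,0],[0,0,0],[0,0,0]]}' -0.3 15
cat > rel.py <<'E'
from h import *
import sys
def rel(target):
    o=robot.get_obs(); M=R.from_quat(o['tool_rot']).as_matrix()
    print('t',round(o['time'],2),'pos',np.round(o['position'],4),'q',np.round(o['q'],2),'F',np.round(o['ft_force'],2),'w',round(o['grip_width'],4))
    print('axes x',M[:,0].round(4),'z',M[:,2].round(4)); print('dp cm',(100*M.T@(np.array(target)-o['position'])).round(2))
rel([float(a) for a in sys.argv[1:4]])
E
python3 rel.py 0.4955 -0.283 0.223
```

```text
time: 3.1
position: [0.4906, -0.2886, 0.2225]
tool_rot: [-0.668, 0.744, -0.0, -0.0]
ft_force: [0.3, 0.5, -0.7]
grip_width: 0.0564
t 3.1 pos [ 0.4906 -0.2886  0.2225] q [-0.73  0.45  1.57 -0.    1.11  0.95] F [ 0.26  0.5  -0.68] w 0.0564
axes x [-1.082e-01 -9.941e-01  5.000e-04] z [-3.e-04 -5.e-04 -1.e+00]
dp cm [-0.61 -0.42 -0.05]
```

```bash
python3 -m creep '{"dp":[[-0.6,-0.4,0],[0,0,3],[0,0,2.5],[0,0,1],[0,0,0]],"turn":[[0,0,0],[0,0,0],[0,0,0],[0,0,0],[0,0,0]]}'
python3 rel.py 0.4955 -0.283 0.06
python3 - <<'E'
from h import *
t=snap('top','t1.png');s=snap('side','s1.png')
cv2.imwrite('pics/t1c.png',cv2.resize(t[180:330,320:480,::-1],(640,600),interpolation=2))
cv2.imwrite('pics/s1c.png',cv2.resize(s[150:350,260:460,::-1],(600,600),interpolation=2))
E
```

```text
time: 3.6
position: [0.4935, -0.2837, 0.1561]
tool_rot: [-0.666, 0.746, 0.002, -0.0]
ft_force: [-0.9, -0.0, -0.1]
grip_width: 0.0564
t 3.6 pos [ 0.4935 -0.2837  0.1561] q [-0.72  0.54  1.64 -0.    0.97  0.97] F [-0.91 -0.03 -0.08] w 0.0564
axes x [-0.1123 -0.9937 -0.0021] z [-0.0028  0.0024 -1.    ]
dp cm [-0.08 -0.22  9.61]
```

View pics/s1c.png

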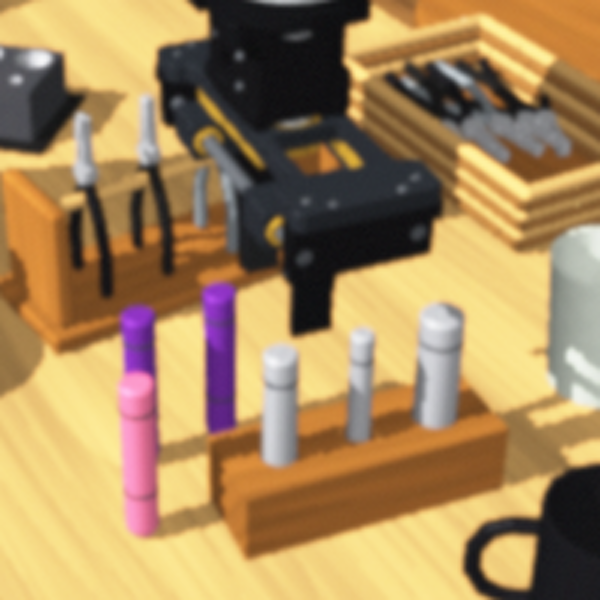

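View pics/t1c.png

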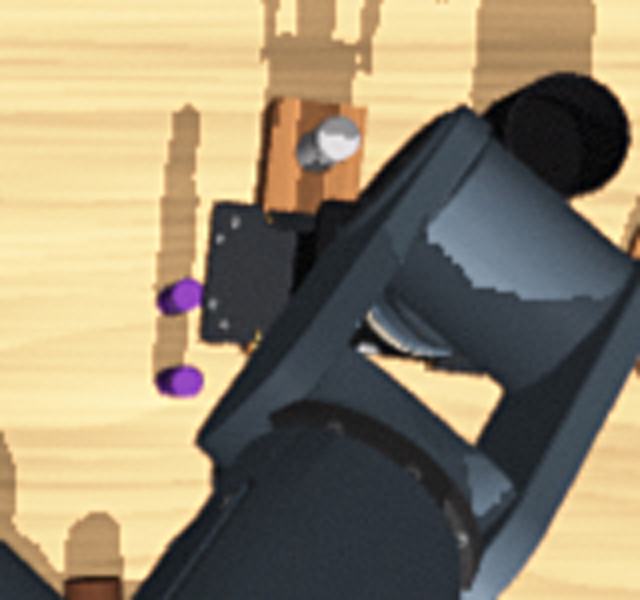

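Run:
```python
from h import *
o=robot.get_obs();M=R.from_quat(o['tool_rot']).as_matrix();p=np.array(o['position'])
for n,q in [('tcp',p),('+x28',p+M@[.028,0,0]),('-x28',p+M@[-.028,0,0])]:
    for c in['side','top']: print(n,c,proj(c,q).round(1), 'crop', ((proj(c,q)-([260,150] if c=='side' else [320,180]))*(3 if c=='side' else 4)).round(0))
```

```text
tcp side [[354.8 247.8]] crop [[285. 293.]]
tcp top [[404.7 254.3]] crop [[339. 297.]]
+x28 side [[362.1 257.2]] crop [[306. 321.]]
+x28 top [[416.7 255.7]] crop [[387. 303.]]
-x28 side [[348.  238.9]] crop [[264. 267.]]
-x28 top [[392.8 252.9]] crop [[291. 292.]]
```

```bash
python3 -m creep '{"dp":[[-0.1,-0.2,0],[0,0,1.5],[0,0,2],[0,0,2],[0,0,2],[0,0,1.5],[0,0,0.5],[0,0,0],[0,0,0]],"turn":[[0,0,0],[0,0,0],[0,0,0],[0,0,0],[0,0,0],[0,0,0],[0,0,0],[0,0,0],[0,0,0]]}'
python3 rel.py 0.4955 -0.283 0.06
python3 - <<'E'
from h import *
s=snap('side','s2.png')
cv2.imwrite('pics/s2c.png',cv2.resize(s[170:350,280:460,::-1],(600,600),interpolation=2))
E
```

```text
time: 4.6
position: [0.4978, -0.2835, 0.0636]
tool_rot: [-0.667, 0.745, -0.001, 0.0]
ft_force: [-0.1, -0.4, 0.6]
grip_width: 0.0564
t 4.6 pos [ 0.4978 -0.2835  0.0636] q [-0.71  0.68  1.69  0.    0.77  0.97] F [-0.14 -0.39  0.57] w 0.0564
axes x [-0.1106 -0.9939  0.0012] z [ 0.0017 -0.0014 -1.    ]
dp cm [-0.03  0.23  0.36]
```

View pics/s2c.png

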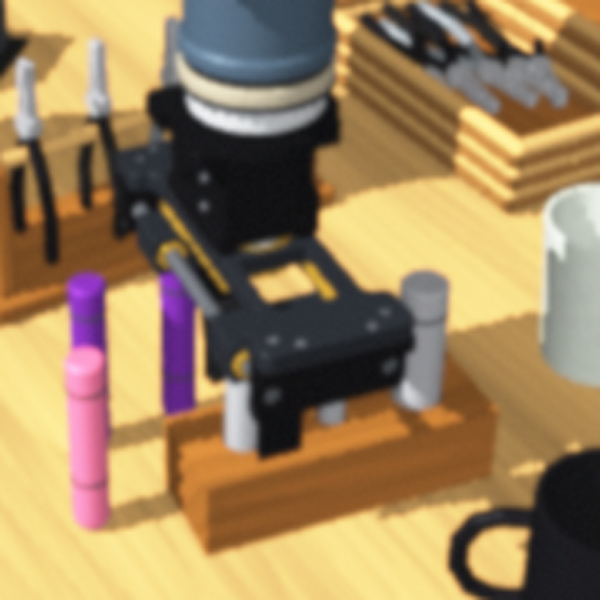

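```bash
python3 -m creep '{"dp":[[0,0.1,0],[0,0,0],[0,0,0],[0,0,0],[0,0,0],[0,0,0],[0,0,0],[0,0,0]],"turn":[[0,0,0],[0,0,0],[0,0,0],[0,0,0],[0,0,0],[0,0,0],[0,0,0],[0,0,0]]}' 1 30
python3 rel.py 0.4965 -0.283 0.06
```

```text
time: 5.45
position: [0.4957, -0.2817, 0.0624]
tool_rot: [-0.667, 0.745, 0.001, 0.0]
ft_force: [1.1, 3.6, 2.3]
grip_width: 0.0193
t 5.45 pos [ 0.4957 -0.2817  0.0624] q [-0.71  0.68  1.69  0.    0.76  0.97] F [1.11 3.62 2.27] w 0.0193
axes x [-0.111  -0.9938 -0.0018] z [-7.0e-04  1.9e-03 -1.0e+00]
dp cm [ 0.12 -0.09  0.24]
```

```bash
python3 -m creep '{"dp":[[0,0,-0.3],[0,0,-0.7],[0,0,-1],[0,0,-1],[0,0,-1],[0,0,-1.5],[0,0,-2],[0,0,-3],[0,0,-3],[0,0,-3],[0,0,-2],[0,0,-1],[0,0,0],[0,0,0]],"turn":[[0,0,0],[0,0,0],[0,0,0],[0,0,0],[0,0,0],[0,0,0],[0,0,0],[0,0,0],[0,0,0],[0,0,0],[0,0,0],[0,0,0],[0,0,0],[0,0,0]]}'
python3 rel.py 0.5365 0.293 0.26
python3 - <<'E'
from h import *
s=snap('side','s3.png');t=snap('top','t3.png')
cv2.imwrite('pics/s3c.png',cv2.resize(s[130:350,260:460,::-1],(545,600),interpolation=2))
for c in ['side','top']:
  print([(round(d['confidence'],2),toworld(c,d['point']).round(3).tolist()) for d in robot.tip_of('punch_20_nose',c)])
E
```

```text
time: 6.85
position: [0.4954, -0.2829, 0.2572]
tool_rot: [-0.667, 0.745, 0.0, -0.0]
ft_force: [-0.5, -0.4, -3.2]
grip_width: 0.0194
t 6.85 pos [ 0.4954 -0.2829  0.2572] q [-0.71  0.42  1.53 -0.    1.2   0.97] F [-0.47 -0.39 -3.17] w 0.0194
axes x [-1.108e-01 -9.938e-01  2.000e-04] z [-7.e-04 -1.e-04 -1.e+00]
dp cm [-57.69   2.3   -0.29]
[(0.8, [0.495, -0.281, 0.201]), (0.74, [0.498, -0.199, -0.0]), (0.64, [0.418, -0.255, -0.007])]
[(0.49, [0.501, -0.203, -0.004]), (0.38, [0.452, -0.198, 0.003])]
```

View pics/s3c.png

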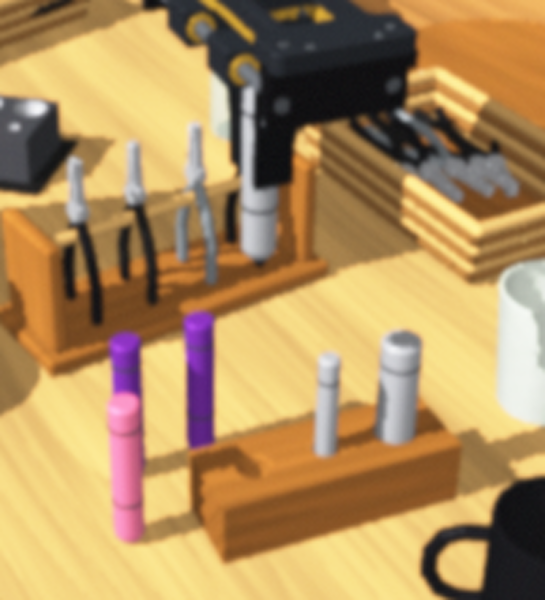

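```bash
python3 -m creep '{"dp":[[-1,0,0],[-2,0,0],[-3,0,0],[-3.5,0.16,0],[-3.5,0.16,0],[-3.5,0.16,0],[-3.5,0.16,0],[-3.5,0.16,0],[-3.5,0.16,0],[-3.5,0.16,0],[-3.5,0.16,0],[-3.5,0.16,0],[-3.5,0.16,0],[-3.5,0.16,0],[-3.5,0.16,0],[-3.5,0.16,0],[-3.5,0.16,0],[-2,0,0],[-0.7,0,0],[0,0,0]],"turn":[[0,0,0],[0,0,0],[0,0,0],[0,0,0],[0,0,0],[0,0,0],[0,0,0],[0,0,0],[0,0,0],[0,0,0],[0,0,0],[0,0,0],[0,0,0],[0,0,0],[0,0,0],[0,0,0],[0,0,0],[0,0,0],[0,0,0],[0,0,0]]}'
python3 -m creep '{"dp":[[0,0,0],[0,0,0]],"turn":[[0,0,0],[0,0,0]]}'
python3 rel.py 0.5365 0.293 0.12
```

```text
time: 9.05
position: [0.5368, 0.2939, 0.2569]
tool_rot: [-0.668, 0.745, 0.0, -0.001]
ft_force: [0.2, -0.7, -2.6]
grip_width: 0.0195
time: 9.25
position: [0.5374, 0.2918, 0.2574]
tool_rot: [-0.666, 0.746, -0.0, -0.0]
ft_force: [0.5, 0.2, -2.4]
grip_width: 0.0195
t 9.25 pos [0.5374 0.2918 0.2574] q [ 0.32  0.47  1.43 -0.    1.24  2.  ] F [ 0.47  0.19 -2.39] w 0.0195
axes x [-1.120e-01 -9.937e-01  8.000e-04] z [-7.e-04 -7.e-04 -1.e+00]
dp cm [-0.11  0.09 13.74]
```

```bash
python3 -m creep '{"dp":[[0,0,1],[0,0,2],[0,0,2.5],[0,0,2.5],[0,0,2.5],[0,0,1.5],[0,0,0.8],[0,0,0.4],[0,0,0],[0,0,0],[0,0,0]],"turn":[[0,0,0],[0,0,0],[0,0,0],[0,0,0],[0,0,0],[0,0,0],[0,0,0],[0,0,0],[0,0,0],[0,0,0],[0,0,0]]}'
python3 rel.py 0.5365 0.293 0.0956
python3 - <<'E'
from h import *
s=snap('side','s4.png');t=snap('top','t4.png')
cv2.imwrite('pics/s4c.png',cv2.resize(s[100:220,190:350,::-1],(800,600),interpolation=2))
cv2.imwrite('pics/t4c.png',cv2.resize(t[170:320,110:270,::-1],(640,600),interpolation=2))
for c in ['side','top']:
  for n in ['punch_20_nose','punch_20_center','hollow_25','block']:
    print(c,n,[(round(d['confidence'],2),toworld(c,d['point']).round(4).tolist()) for d in robot.tip_of(n,c)][:4])
E
```

```text
time: 10.35
position: [0.5383, 0.2933, 0.1266]
tool_rot: [-0.667, 0.745, -0.0, 0.001]
ft_force: [-0.4, 0.2, -3.1]
grip_width: 0.019
t 10.35 pos [0.5383 0.2933 0.1266] q [0.32 0.63 1.55 0.   0.96 2.  ] F [-0.45  0.19 -3.11] w 0.019
axes x [-1.107e-01 -9.939e-01 -9.000e-04] z [ 2.e-03  7.e-04 -1.e+00]
dp cm [0.05 0.18 3.1 ]
side punch_20_nose [(0.92, [0.4169, -0.2567, -0.0063]), (0.63, [0.4993, -0.1973, -0.0026]), (0.5, [0.5364, 0.2964, 0.0729]), (0.41, [0.5961, -0.2938, 0.0604])]
side punch_20_center [(0.83, [0.4481, -0.201, 0.0551]), (0.65, [0.5387, 0.2907, 0.1236]), (0.59, [0.4172, -0.2587, 0.0552]), (0.56, [0.5037, -0.1974, 0.0499])]
side hollow_25 [(0.95, [0.5371, 0.3005, 0.0474])]
side block [(0.85, [0.5393, 0.2679, 0.0005]), (0.52, [0.5367, 0.2938, 0.0767])]
top punch_20_nose [(0.65, [0.4504, -0.1983, 0.0028]), (0.62, [0.5013, -0.2035, -0.0013]), (0.58, [0.4162, -0.2578, -0.0011])]
top punch_20_center [(0.66, [0.4994, -0.2031, 0.0569]), (0.62, [0.4158, -0.2572, 0.0554]), (0.58, [0.4499, -0.1992, 0.0532])]
top hollow_25 [(0.9, [0.5354, 0.295, 0.0543]), (0.74, [0.5461, -0.2914, -0.0007])]
top block [(0.74, [0.538, 0.2682, -0.0004])]
```

View pics/s4c.png

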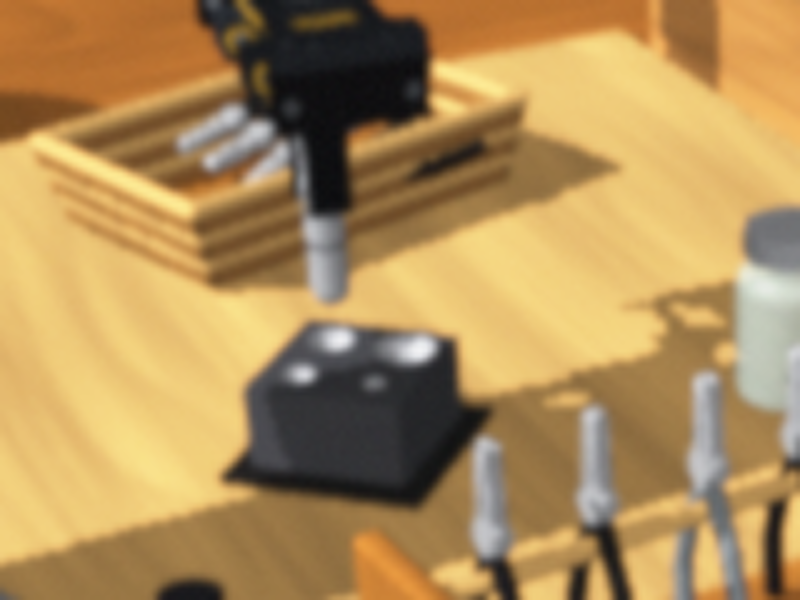

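View pics/t4c.png

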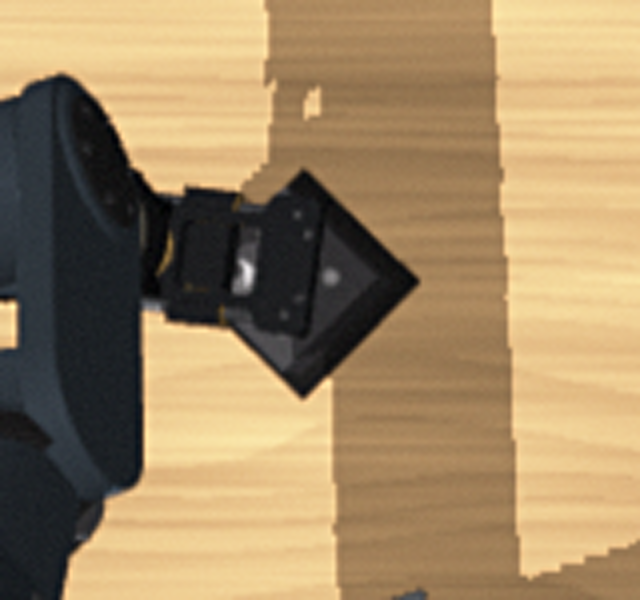

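Run:
```python
from h import *
from scipy.optimize import least_squares
f=lambda pts,s,o:(np.array(pts)+.5)/s-.5+np.array(o)
# world corner directions at yaw -45: (+x+y)->+x world (up in top), (-x+y)->+y (left), (-x-y)->-x (down), (+x-y)->-y(right)
B=[];obs=[];cam=[]
sg={'pp':(1,1),'mp':(-1,1),'mm':(-1,-1),'pm':(1,-1)}
def add(c,k,h,z,px): cam.append(c);B.append((sg[k][0]*h,sg[k][1]*h,z));obs.append(px)
for k,p in [('pp',(283,147)),('mp',(117,305)),('mm',(273,452)),('pm',(432,297))]: add('top',k,.042,.051,f(p,20/3,(140,195)))
for k,p in [('pp',(307,115)),('pm',(500,300)),('mm',(305,498))]: add('top',k,.055,.006,f(p,20/3,(140,195)))
for k,p in [('mp',(315,183)),('pp',(533,208)),('pm',(450,305)),('mm',(222,280))]: add('side',k,.042,.051,f(p,7.5,(210,140)))
for k,p in [('mm',(185,415)),('pm',(480,455)),('pp',(590,315))]: add('side',k,.055,.006,f(p,7.5,(210,140)))
B=np.array(B);obs=np.array(obs)
def res(p,sel=None):
    c,s=np.cos(p[2]),np.sin(p[2]); W=np.c_[p[0]+c*B[:,0]-s*B[:,1],p[1]+s*B[:,0]+c*B[:,1],B[:,2]]
    r=np.array([proj(cm,w)[0]-o for cm,w,o in zip(cam,W,obs)])
    if sel: r=r[[cm in sel for cm in cam]]
    return r.ravel()
for sel in (['top','side'],['top'],['side']):
    r=least_squares(res,[.54,.267,-.785],args=(sel,),loss='soft_l1');p=r.x;c,s=np.cos(p[2]),np.sin(p[2])
    print(sel,p.round(4),'hollow25',(p[0]-.021*c-.021*s).round(4),(p[1]-.021*s+.021*c).round(4),'rms',np.sqrt((r.fun**2).mean()).round(2))
    print(res(p,sel).reshape(-1,2).round(1).tolist())
# nose in side image, same frame vs TCP
o=robot.get_obs();print(o['position'])
u=f([(327,300)],5,(190,100))[0];print('nose side px',u,'at z=.072',atz('side',u,.072).round(4), 'TCP-nose proj',proj('side',np.array(o['position'])-[0,0,.0546]).round(1))
```

```text
['top', 'side'] [ 0.5361  0.2638 -0.7606] hollow25 0.5354 0.2935 rms 0.58
[[-1.1, -0.4], [0.3, -0.4], [0.3, 0.4], [-0.0, -0.2], [0.1, -0.2], [0.6, 0.6], [0.3, 1.0], [-0.0, -0.8], [0.8, -0.8], [-0.0, 0.5], [-0.9, 0.1], [-0.9, -0.3], [0.3, -0.3], [0.6, -1.1]]
['top'] [ 0.5364  0.2641 -0.7634] hollow25 0.5357 0.2938 rms 0.51
[[-1.1, -0.5], [0.2, -0.6], [0.1, 0.3], [-0.1, -0.2], [0.0, -0.3], [0.5, 0.6], [0.1, 0.9]]
['side'] [ 0.5355  0.2622 -0.7561] hollow25 0.5346 0.2919 rms 0.59
[[-0.1, -0.5], [0.8, -0.5], [0.1, 0.8], [-0.9, 0.4], [-0.9, 0.1], [0.4, 0.0], [0.5, -0.8]]
[0.53756173 0.29313083 0.12558137]
nose side px [255.  159.6] at z=.072 [0.5358 0.2953 0.072 ] TCP-nose proj [[256.  160.1]]
```

```bash
python3 -m creep '{"dp":[[-0.05,0.15,0],[0,0,0.5],[0,0,0.6],[0,0,0.5],[0,0,0.3],[0,0,0.1],[0,0,0],[0,0,0]],"turn":[[0,0,0],[0,0,0],[0,0,0],[0,0,0],[0,0,0],[0,0,0],[0,0,0],[0,0,0]]}'
python3 rel.py 0.536 0.294 0.0956
python3 - <<'E'
from h import *
s=snap('side','s5.png')
cv2.imwrite('pics/s5c.png',cv2.resize(s[130:210,210:310,::-1],(750,600),interpolation=2))
t=snap('top','t5.png')
cv2.imwrite('pics/t5c.png',cv2.resize(t[195:285,140:230,::-1],(600,600),interpolation=2))
E
```

```text
time: 11.65
position: [0.5363, 0.2938, 0.1056]
tool_rot: [-0.667, 0.745, -0.0, 0.0]
ft_force: [0.1, 0.1, -2.3]
grip_width: 0.0195
t 11.65 pos [0.5363 0.2938 0.1056] q [ 0.32  0.66  1.57 -0.    0.92  2.  ] F [ 0.11  0.09 -2.35] w 0.0195
axes x [-1.107e-01 -9.939e-01 -1.000e-04] z [ 3.e-04  1.e-04 -1.e+00]
dp cm [-0.02  0.03  1.  ]
```

View pics/s5c.png

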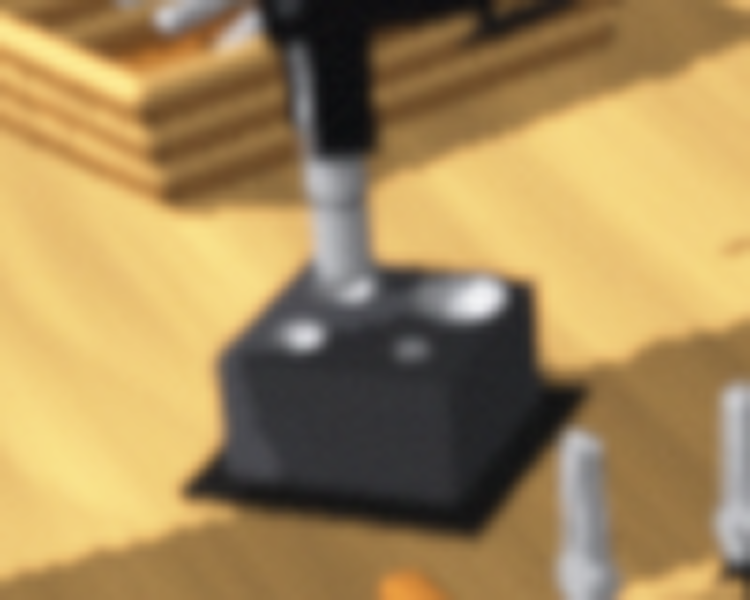

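```bash
python3 -m creep '{"dp":[[0,0,0.15],[0,0,0.15],[0,0,0.1],[0,0,0.1],[0,0,0.1],[0,0,0]],"turn":[[0,0,0],[0,0,0],[0,0,0],[0,0,0],[0,0,0],[0,0,0]]}'
python3 rel.py 0.536 0.294 0.0956
```

```text
time: 12.35
position: [0.536, 0.2937, 0.0993]
tool_rot: [-0.667, 0.745, 0.0, -0.0]
ft_force: [0.4, 0.1, -2.7]
grip_width: 0.0196
t 12.35 pos [0.536  0.2937 0.0993] q [0.32 0.67 1.57 0.   0.91 2.  ] F [ 0.41  0.07 -2.71] w 0.0196
axes x [-1.107e-01 -9.939e-01  1.000e-04] z [-4.e-04 -1.e-04 -1.e+00]
dp cm [-0.03  0.01  0.37]
```

```bash
python3 -m creep '{"dp":[[0,0,0.1],[0,0,0.1],[0,0,0]],"turn":[[0,0,0],[0,0,0],[0,0,0]]}'
python3 rel.py 0.536 0.294 0.0956;  python3 -m creep '{"dp":[[0,0,0.1],[0,0,0]],"turn":[[0,0,0],[0,0,0]]}'
```

```text
time: 12.65
position: [0.5362, 0.294, 0.0975]
tool_rot: [-0.667, 0.745, 0.0, 0.0]
ft_force: [0.1, 0.4, -2.4]
grip_width: 0.0191
t 12.65 pos [0.5362 0.294  0.0975] q [0.32 0.67 1.57 0.   0.9  2.  ] F [ 0.11  0.44 -2.44] w 0.0191
axes x [-1.108e-01 -9.938e-01 -4.000e-04] z [ 2.e-04  4.e-04 -1.e+00]
dp cm [-0.    0.02  0.19]
time: 12.85
position: [0.5364, 0.2942, 0.0969]
tool_rot: [-0.667, 0.745, 0.0, 0.001]
ft_force: [0.3, 2.3, -1.6]
grip_width: 0.0192
```

```bash
python3 -m creep '{"dp":[[-0.1,0,0],[0,0,0.05],[0,0,0]],"turn":[[0,0,0],[0,0,0],[0,0,0]]}';  python3 -m creep '{"dp":[[0,0,0.05],[0,0,0]],"turn":[[0,0,0],[0,0,0]]}'
```

```text
time: 13.15
position: [0.5364, 0.2948, 0.0964]
tool_rot: [-0.667, 0.745, -0.0, 0.0]
ft_force: [-0.2, 0.3, 1.0]
grip_width: 0.0193
time: 13.35
position: [0.5365, 0.2949, 0.0962]
tool_rot: [-0.667, 0.745, -0.0, 0.0]
ft_force: [-1.2, 0.1, 5.4]
grip_width: 0.0192
```

```bash
python3 -m creep '{"dp":[[0,0.05,0],[0,0,0.03],[0,0,0],[0,0,0]],"turn":[[0,0,0],[0,0,0],[0,0,0],[0,0,0]]}'; python3 rel.py .536 .295 .1112
python3 - <<'E'
from h import *
s=snap('side','s6.png')
cv2.imwrite('pics/s6c.png',cv2.resize(s[130:210,210:310,::-1],(750,600),interpolation=2))
E
```

```text
time: 13.75
position: [0.5364, 0.2949, 0.0962]
tool_rot: [-0.667, 0.745, -0.0, 0.001]
ft_force: [-0.5, 1.1, 6.7]
grip_width: 0.0195
t 13.75 pos [0.5364 0.2949 0.0962] q [ 0.32  0.67  1.57 -0.    0.9   2.  ] F [-0.53  1.12  6.69] w 0.0195
axes x [-1.106e-01 -9.939e-01 -5.000e-04] z [ 1.6e-03  3.0e-04 -1.0e+00]
dp cm [-0.01  0.03 -1.5 ]
```

View pics/s6c.png

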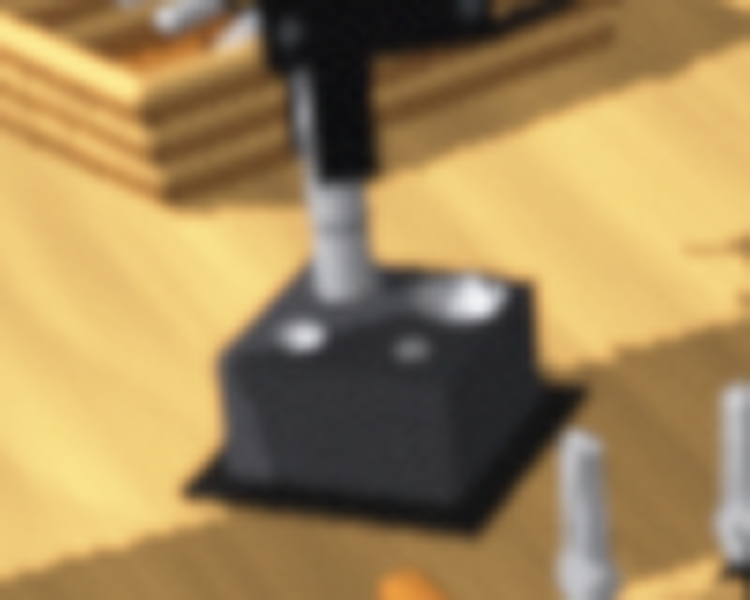

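The punch is seated in the 25 mm hollow at crop px (343,300), with about 9 N contact. Next I raise it 16 mm.

```bash
python3 -m creep '{"dp":[[0,0,-0.2],[0,0,-0.4],[0,0,-0.4],[0,0,-0.4],[0,0,-0.2],[0,0,0],[0,0,0],[0,0,0],[0,0,0]],"turn":[[0,0,0],[0,0,0],[0,0,0],[0,0,0],[0,0,0],[0,0,0],[0,0,0],[0,0,0],[0,0,0]]}'; python3 rel.py .5364 .2949 .1122
python3 - <<'E'
from h import *
s=snap('side','s7.png');t=snap('top','t7.png')
cv2.imwrite('pics/s7c.png',cv2.resize(s[130:210,210:310,::-1],(750,600),interpolation=2))
for n in ['punch_20_nose','hollow_25']: print(n,[(round(d['confidence'],2),toworld('side',d['point']).round(3).tolist()) for d in robot.tip_of(n,'side')])
for n in ['canister','jar','cup','mug','mallet','pliers','punch_14_center','punch_26_center']: print(n,[(round(d['confidence'],2),toworld('top',d['point']).round(3).tolist()) for d in robot.tip_of(n,'top')])
E
```

```text
time: 14.7
position: [0.5356, 0.2948, 0.1111]
tool_rot: [-0.667, 0.745, 0.0, -0.0]
ft_force: [-0.2, 0.2, -2.0]
grip_width: 0.0194
t 14.7 pos [0.5356 0.2948 0.1111] q [0.32 0.65 1.56 0.   0.93 2.  ] F [-0.24  0.15 -1.96] w 0.0194
axes x [-1.107e-01 -9.939e-01  1.000e-04] z [-3.e-04 -1.e-04 -1.e+00]
dp cm [-0.02 -0.08 -0.11]
punch_20_nose [(0.74, [0.423, -0.258, -0.008]), (0.64, [0.5, -0.197, -0.002]), (0.47, [0.535, 0.299, 0.056])]
hollow_25 [(0.84, [0.535, 0.301, 0.048])]
canister [(0.59, [0.566, -0.022, 0.0]), (0.51, [0.369, -0.002, -0.0])]
jar [(0.62, [0.772, 0.217, 0.001]), (0.56, [0.55, -0.289, 0.062])]
cup [(0.74, [0.536, 0.293, 0.053]), (0.68, [0.744, -0.27, -0.0])]
mug [(0.84, [0.602, -0.447, -0.003])]
mallet [(0.72, [0.288, -0.251, 0.003]), (0.56, [0.544, -0.291, 0.001]), (0.53, [0.365, -0.002, -0.001]), (0.48, [0.288, 0.246, 0.001])]
pliers [(0.84, [0.288, 0.245, 0.002])]
punch_14_center [(0.62, [0.548, -0.284, 0.061])]
punch_26_center [(0.64, [0.289, -0.253, 0.001]), (0.44, [0.598, -0.295, 0.062])]
```

View pics/s7c.png

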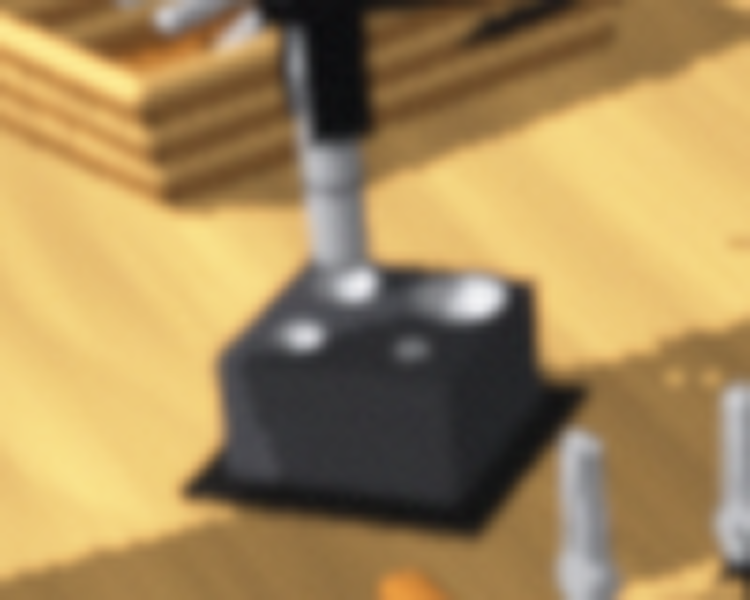

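View pics/t7.png

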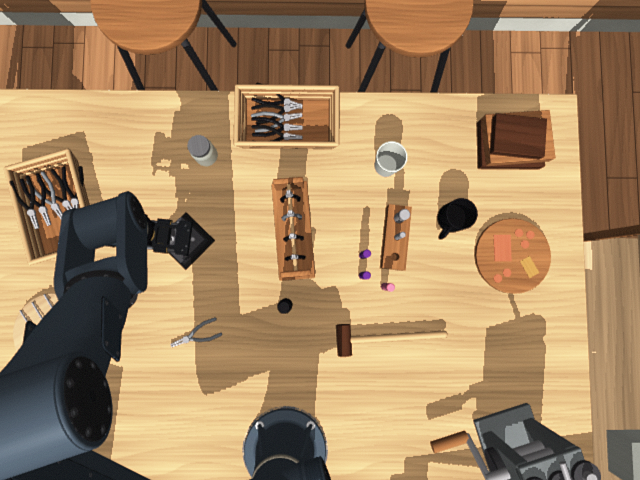

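```bash
python3 -c "
from rig import robot
o=robot.get_obs();print(o['position'],abs(o['joint_velocities']).max() if hasattr(o['joint_velocities'],'max') else o['joint_velocities'],o['ft_force']);print(robot.hand_in())"
```

```text
[0.53576041 0.29483522 0.11125185] 0.0019191418847708454 [ 0.20083621 -0.04897473 -1.83845288]
the job is handed in; nothing more can be done
None
```

I drew the 20 mm steel punch from the stand, carried it over the rack and seated it upright in the 25 mm hollow. I then raised it and handed the job in at about 15 s.

- **Seating:** I felt contact of about 9 N, well under the 40 N limit.
- **Finish height:** the nose is about 5 mm above the block's top face, reckoned from the seated height.
- **Centring:** the tool is within 1 mm of where the punch seated, upright and at rest. The wrist carries little more than the punch's weight, so nothing touches the block.
- **Rest of the bench:** in the last pictures the other two punches and all the bystanders were where they started, within the detectors' few millimetres of error.

Two checks disagreed slightly. The side camera's detector put the hollow about 5–7 mm further along +y than my own fit to the block. It read the nose about 4 mm too far the same way, so nose and hollow still agreed to about 2 mm. I relied on the felt seating position instead.

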